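Clamp the hook jar and unscrew its tight cap

ROBOT

A 7-joint arm with a two-finger parallel gripper is mounted at the origin on the work surface. World frame = base frame: x ahead of the robot, y to its left, z up, the work surface at z = 0. Lengths are in m, angles in rad, forces in N, time in s.
With the tool pointing down it reaches from about 0.425 to 0.8 m from the base axis. Payload 8.3 kg.
Tool frame: the origin (TCP) lies midway between the tips of the shut fingers; the grasp point (between the pads) lies 19 mm behind it; z points along the fingers, y is the line along which they close (so a half turn about z gives the same grasp; the last joint's range is limited). The gripper opens to 85 mm and grips with 20 to 120 N. Pads are 22 mm wide; open, the fingers measure 114 mm over their backs; the gripper's body (76 mm by 85 mm) begins 54 mm behind the grasp point. The pads swing forward as they close: fully open they stand 13 mm farther back than shut.
Start: joints at [1.243, 0.383, 0.016, 1.37, -0.006, 1.388, -0.046], TCP at [0.164, -0.603, 0.231] pointing down, gripper open.
Joint ranges: [-2.95, 2.95], [-0.25, 2.06], [-1.52, 1.56], [0.18, 2.33], [-1.44, 4.58], [0.02, 2.06], [-3.01, 3.01]. Speed limits (rad/s): [2.39, 2.39, 3.01, 3.01, 3.14, 3.14, 3.14].

INTERFACE

Orientations are given as a 3x3 rotation matrix whose columns are the frame's x, y, z axes.
In Python, from plant import get_state, read_camera, job_done gives the robot as it stands.
- The arm moves only by the tool servo_tool, never from a script. Its argument "rows" is a list of rows, each a list of 7 numbers: the shift along the tool's x, y, z each as a share of 0.8 m, from -1 to 1, then the turn, a rotation vector about the tool's x, y, z each as a share of 45 degrees, from -1 to 1, then the opening, from -1 (shut) to 1 (fully open). In form: [[x, y, z, ax, ay, az, fingers], ...]. A call has 1 to 10 rows; each row shifts and turns the commanded pose from where the row before left it, along the tool's axes as they then stand; what a row does not reach is not made up. A row lasts 1/10 s, in which the tool goes at most 50 mm and 8.59 degrees, less where a joint would pass 70% of its speed; a pose out of reach is approached as far as the arm can. A call with a number of a shift or a turn outside -1 to 1 is refused whole. A call with a gripper value outside its range is refused whole. The fingers move at their own pace and stop on an object; the grip force is fixed at half the most. Time passes only in rows, so rows that do not move let the fingers close. It gives the time, the measured TCP pose, the force, the opening and the grip force at its end, in the units of the state.
- get_state(): the state, without advancing time (a new reading comes with each control period).
- read_camera(name): name is "scene" or "side" or "wrist"; returns a dict with "pixels" (420x560x3 uint8, blue, green, red), "z_map" (420x560 float32, m along the optical axis (not along the pixel's ray), 0 where there is no reading), "mtx" (3x3 intrinsics, pixels), "k1" (the pictures are not rectified: a ray, as slopes to the right and down, at radius r is drawn at 1 + k1 r^2 times it, then the intrinsics apply), "world_from_camera" (4x4, takes a point from camera to world coordinates). Camera axes: x right, y down, z forward; pixel columns grow to the right and rows downward; lengths in m; the calibration is good to about 2 mm. A picture is of the moment at which its call begins.
- job_done(): hands the job in; it is judged then, once.
The state is a dict: "clock": time; "qpos": joint angles; "joint_vel": joint speeds; "joint_torque": joint torques, N m; "tool_pos": TCP position; "orientation": TCP orientation; "contact_force": force on the tool from outside, world axes, zero at the start; "ft_torque": the same for the moment, N m; "opening": finger opening in m; "finger_force": force on a finger pad.
Only numpy, scipy, OpenCV 4.12 (cv2) and the standard library are available. Lean on these libraries where they do the work, as an engineer would, in place of code of your own. Each camera call takes 0.05 s, during which the arm holds its last target. There are 200 camera calls.

TASK

Push the green clamp arm shut across the jar until its sprung steel hook clips behind the pin, so the square jar is braced in its cradle. Then unscrew the tight black cap anticlockwise until it comes free of the neck, lift it straight up about two centimetres, and finish while still holding it level just above the jar's mouth. The jar stays standing in the clipped cradle, and everything else on the bench is left where it is.

Things in the scene. Friction and masses are not known exactly. Their poses are not given: they have to be found in the camera images.
- cradle: Fixed pine cradle: board 130 (x) by 190 (y) by 12 mm, open at its front (-x). Origin on the table at the middle of the jar's seat, z up. A fence 110 mm wide (inner face at x = +35 mm, top at z = 52 mm) stands behind the jar; two side blocks (tops at z = 40 mm) stand 5 mm off its sides at the rear corners. The clamp arm's hinge is at x = -42.5, y = +70 mm.
- pin_top (a point): Top end of the upright steel pin that the hook clips behind, diameter 8 mm, 54 mm above the table, at x = -36, y = -72.7 mm of the cradle.
- clamp (a joint): Angle (rad) of the green clamp arm about its upright hinge: 0 = shut, along the cradle's y axis across the jar's front; grows (to 1.1) as its free end swings away to the cradle's -x. Stays where it is left. From about 0.2 rad the hook rides over the pin (5 to 10 N at the tab); pushed to its firm stop at -0.01 it clips and stays within 0.02 rad of 0. Shutting it also pushes the jar to the fence.
- clamp_hinge (a point): Point on the clamp arm's hinge axis, 35 mm above the table. Its x axis is square to the arm (towards the jar when shut); the arm runs 132 mm along its -y, is 12 mm thick and stands from 22 to 48 mm above the table.
- clamp_tab (a point): Middle of the outer face of the yellow tab to push, which faces away from the jar; 113 mm along the arm from the hinge axis and 6 mm outside its centre line, 56 mm above the table. Tab 24 mm wide, 12 mm thick, from z = 47 to 65 mm. Push it along the point's +x axis (square to the arm).
- hook (a joint): Deflection (rad) of the steel hook at the arm's free end: 0 = at rest, where a spring (about 0.2 N m/rad) keeps it; it rises to about 0.25 while the sloped nose slides past the pin and snaps back to 0 when the hook has clipped behind the pin.
- jar: Loose square glass jar of brass mitten hooks, 70 by 70 mm, shoulder 46 mm above its underside, round neck 41 mm wide up to its mouth at 76 mm; about 0.4 kg. Origin: centre of its underside, on the cradle's board 12 mm above the table; its axes start roughly along the cradle's.
- jar_mouth (a point): Centre of the jar's mouth, 76 mm above the jar's underside.
- cap: Loose round black ribbed cap, 56 mm wide, 22 mm high, 50 g, white line on top. Origin: centre of its lower edge; seated, 58 mm above the jar's underside (70 mm above the table, 12 mm above the shoulder). Two inner lugs hold it: anticlockwise from above it turns stiffly (0.3 N m) at constant height through 1.2 rad to a firm stop; from 0.9 rad on it lifts straight off, before that it lifts the jar.
- seal (a joint): Turning of the tight rubber seal inside the neck, driven by the cap: 0 = tight, grows anticlockwise from above as the cap is unscrewed, up to the stop at 1.2 rad; follows the cap's own turn with about 0.05 rad of play. The cap is free of the thread from 0.9 rad.
- key_bowl: Steel key bowl, 140 mm wide, 45 mm high; origin under its centre. Leave alone.
- ice_scraper: Plastic ice scraper with a black handle and blue blade, 200 mm long. Leave alone.
- shoehorn: Wooden shoehorn, 215 mm long, lying flat. Leave alone.
- polish_tin: Flat red tin, 74 mm wide, 26 mm high. Leave alone.
- boot_brush: Boot brush lying flat. Leave alone.
- torch: Yellow torch lying flat, 135 mm long. Leave alone.
Mind the look-alikes: they are no part of the job. Leave any blue or purple look-alike of the jar alone.

How it is judged:
On the way, in this order (a step that is already met when the one before it is completed fails the run):
1. the clamp arm is shut and its hook has clipped behind the pin, with the cap still tight (value of joint clamp below 0.03 rad and value of joint hook below 0.06 rad and value of joint seal below 0.15 rad), for 0.2 s.
2. the cap has been unscrewed anticlockwise out of its thread with the jar braced (value of joint clamp below 0.03 rad and value of joint hook below 0.06 rad and value of joint seal above 0.85 rad and height (world z) of jar below 0.022 m), for 0.1 s.
At the end, for the whole second after the job is handed in: The clamp arm is shut (within 0.03 rad) with its hook clipped (within 0.06 rad); the cap is unscrewed and held still between the fingers alone, touching nothing else, 10 to 45 mm above where it was seated, within 15 mm of the jar's axis and level to 0.2 rad; the jar stands upright on the cradle (value of joint clamp below 0.03 rad and value of joint hook below 0.06 rad and z of cap in the frame of jar between 0.068 and 0.103 m and horizontal distance between cap and jar_mouth below 0.015 m and angle between cap's own z axis and vertical below 0.2 rad and contact force between cap and the fingers above 2 N and contact force between cap and jar below 0.2 N and contact force between cap and cradle below 0.2 N and linear speed of cap below 0.03 m/s and height (world z) of jar below 0.016 m and angle between jar's own z axis and vertical below 0.08 rad and value of joint seal above 0.85 rad); the arm keeps its last pose, push and grip.
It fails at once if the jar is lifted out of its cradle or tipped (height (world z) of jar above 0.03 m or angle between jar's own z axis and vertical above 0.3 rad).
It fails at once if one of the other things on the bench is moved by more than 30 mm (distance of any of key_bowl, ice_scraper, shoehorn, polish_tin, boot_brush, torch from where it was at the start of the episode above 0.03 m).
It also fails if it takes over 48 s, if anything falls off the work surface, if the arm or the gripper's body presses on something with over 40 N, if the wrist force passes 120 N, or if a joint passes its speed limit or range.

## Working session

There is one attempt and no reset: what is moved stays moved. The work goes in short steps, Python scripts to look and compute and a tool call to move; the robot and the scene stay as the last step left them, time stands still between calls to the robot, and variables do not carry over. Pictures are saved under pics/ and viewed, at most 10 in all, crops included, and the job is handed in when it is done.

Besides the shell and the picture viewer there is one more tool, called as a command line: name --pt "numbers of a row" for each row, then --argument value for the rest. servo_tool: Moves the arm, as the interface text tells. Shift numbers are shares of 0.8 m and turn numbers shares of 45 degrees, none past 1 either way. Its arguments: {"type":"object","properties":{"rows":{"type":"array"}},"required":["rows"]}

```bash
mkdir -p pics
cat > h.py <<'E'
import numpy as np,cv2
from plant import get_state, read_camera, job_done
def cam(n):
    c=read_camera(n); np.savez('/tmp/%s.npz'%n,**c); return c
def und(c,uv):
    uv=np.atleast_2d(np.float64(uv)); K=np.array(c['mtx'])
    return cv2.undistortPoints(uv.reshape(-1,1,2),K,np.array([float(c['k1']),0,0,0])).reshape(-1,2)
def depthpts(c,uv):
    uv=np.atleast_2d(np.int64(uv)); z=c['z_map'][uv[:,1],uv[:,0]]; n=und(c,uv)
    T=np.array(c['world_from_camera']); P=np.c_[n*z[:,None],z]; P=P@T[:3,:3].T+T[:3,3]; P[z==0]=np.nan; return P
def plane(c,uv,h):
    n=und(c,uv); T=np.array(c['world_from_camera']); d=np.c_[n,np.ones(len(n))]@T[:3,:3].T; o=T[:3,3]
    return o+d*((h-o[2])/d[:,2])[:,None]
E
python3 - <<'E'
from h import *
s=get_state();print({k:np.round(v,3).tolist() for k,v in s.items()})
for n in('scene','side'):
    c=cam(n); cv2.imwrite('pics/%s0.png'%n,c['pixels']); print(n,np.round(c['world_from_camera'],2).tolist(),c['k1'])
E
```

```text
{'clock': 0.0, 'qpos': [1.243, 0.384, 0.016, 1.371, -0.006, 1.388, -0.047], 'joint_vel': [-0.001, -0.0, -0.001, 0.001, 0.0, 0.001, 0.001], 'joint_torque': [0.001, -62.759, 0.845, -37.182, 0.016, 0.014, 0.0], 'tool_pos': [0.163, -0.603, 0.23], 'orientation': [[0.965, 0.262, -0.001], [0.262, -0.965, 0.002], [-0.0, -0.002, -1.0]], 'contact_force': [-0.211, -0.858, -0.007], 'ft_torque': [-0.044, 0.008, -0.01], 'finger_force': 0.0, 'opening': 0.086}
scene [[0.51, 0.73, -0.45, 0.97], [0.86, -0.43, 0.27, -0.22], [0.01, -0.52, -0.85, 0.86], [0.0, 0.0, 0.0, 1.0]] -0.011659287502499822
side [[1.0, -0.06, 0.06, 0.5], [-0.09, -0.72, 0.69, -0.81], [-0.0, -0.69, -0.72, 0.95], [0.0, 0.0, 0.0, 1.0]] 0.0067309365336987205
```

View pics/scene0.png

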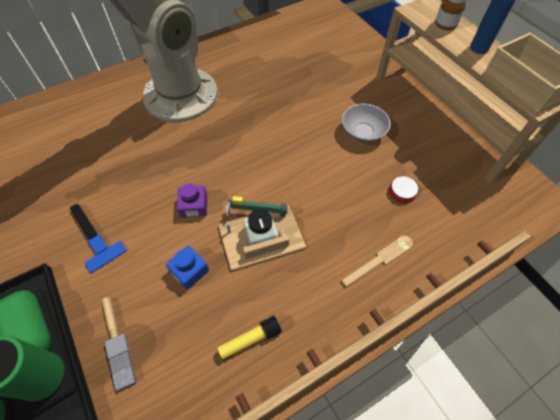

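View pics/side0.png

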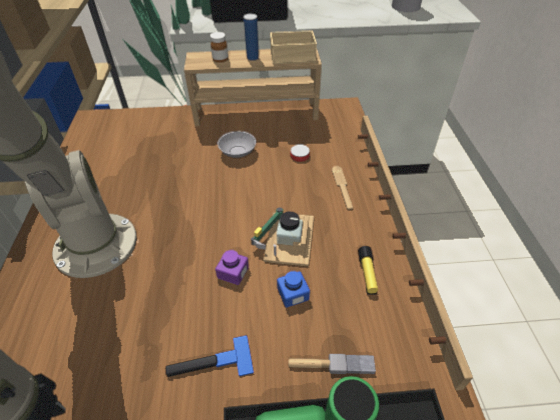

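The cradle is at scene (262,238), with the cap at (260,221), the green arm from (285,209) to the yellow tab at (237,203), and side cap at (290,220). Possible mix-ups are the purple jar at scene (192,200) and the blue jar at (188,267). The target is the clear jar with the black cap, in the cradle. I'll check that in a crop and measure.

```bash
cat > m.py <<'E'
from h import *
from scipy import ndimage as nd
def meas(n,box,v=True):
    c=dict(np.load('/tmp/%s.npz'%n)); x0,y0,x1,y1=box; R={}
    g=np.mgrid[y0:y1,x0:x1]; uv=np.c_[g[1].ravel(),g[0].ravel()]
    P=depthpts(c,uv); hsv=cv2.cvtColor(c['pixels'],cv2.COLOR_BGR2HSV)[uv[:,1],uv[:,0]].astype(int)
    z=P[:,2]
    sets={'cap':(hsv[:,2]<60)&(z>.08)&(z<.1),
      'tab':(abs(hsv[:,0]-28)<5)&(hsv[:,1]>180)&(z>.03)&(z<.075),
      'arm':(hsv[:,0]>60)&(hsv[:,0]<95)&(hsv[:,1]>120)&(z>.04)&(z<.055),
      'fence':(abs(hsv[:,0]-17)<8)&(z>.048)&(z<.057),
      'board':(abs(hsv[:,0]-17)<10)&(z>.008)&(z<.016)}
    for k,m in sets.items():
        if m.sum()<5: print(n,k,m.sum());continue
        Q=P[m]; (cx,cy),wh,a=cv2.minAreaRect(np.float32(Q[:,:2]*1000))
        print(n,k,m.sum(),'mean',np.round(Q.mean(0),4),'rect',np.round([cx,cy],1),np.round(wh,1),round(a,1),'zmax',round(Q[:,2].max(),4)); R[k]=Q
    return c,R
if __name__=='__main__':
    for n,b in(('scene',(212,185,312,275)),('side',(240,200,325,275))):
        c,R=meas(n,b); x0,y0,x1,y1=b
        cv2.imwrite('pics/crop_%s.png'%n,cv2.resize(c['pixels'][y0:y1,x0:x1],None,fx=4,fy=4,interpolation=cv2.INTER_CUBIC))
    a=cv2.imread('pics/crop_scene.png');b=cv2.imread('pics/crop_side.png');o=np.zeros((360,740,3),np.uint8)
    o[:360,:400]=a;o[:300,400:740]=b;cv2.imwrite('pics/crops.png',o)
E
python3 m.py
```

```text
scene cap 379 mean [ 0.5763 -0.0281  0.091 ] rect [575.  -27.4] [48.4 58.5] 60.4 zmax 0.0952
scene tab 0
scene arm 0
scene fence 321 mean [ 0.606  -0.0335  0.0514] rect [561.  -29.1] [147.  149.4] 61.4 zmax 0.0565
scene board 1955 mean [ 0.5827 -0.0376  0.0115] rect [576.  -27.4] [189.8 131.2] 77.4 zmax 0.0159
side cap 100 mean [ 0.5759 -0.0429  0.089 ] rect [576.3 -31.9] [53.9 48.6] 83.6 zmax 0.0957
side tab 0
side arm 0
side fence 147 mean [ 0.6132 -0.0426  0.0515] rect [562.4 -32.7] [145.5 149.4] 61.0 zmax 0.0564
side board 1016 mean [ 0.5703 -0.0682  0.0115] rect [578.  -30.2] [193.9 129.8] 77.9 zmax 0.016
```

View pics/crops.png

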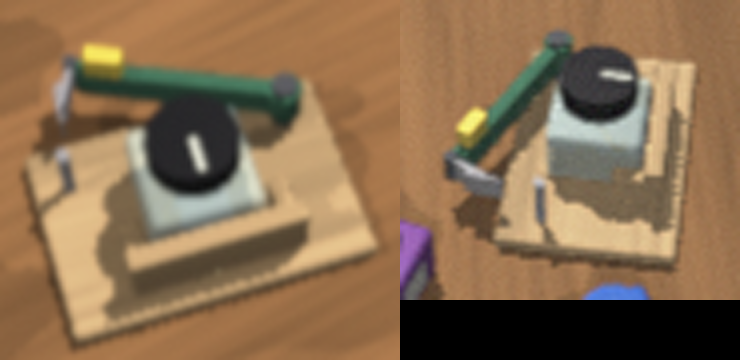

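The crop shows the clear jar with the black cap and its white line. The yellow tab is at scene (237,200), the hinge at (283,208), the pin top at (227.5,223.5) and (275,245.5) in side. The arm is open.

Run:
```python
from h import *
for n,b,pin,hin,capc,tab in(('scene',(212,185,312,275),(227.3,222.5),(283.5,206.5),None,(237,198)),('side',(240,200,325,275),(274.7,245.5),(279.5,210),None,(258,231))):
    c=dict(np.load('/tmp/%s.npz'%n)); hsv=cv2.cvtColor(c['pixels'],cv2.COLOR_BGR2HSV)
    print(n,'pin',plane(c,pin,.054).round(4),'hinge50',plane(c,hin,.05).round(4), 'tabhsv',hsv[tab[1],tab[0]],depthpts(c,[tab]).round(4))
    x0,y0,x1,y1=b; sub=hsv[y0:y1,x0:x1].astype(int)
    for k,lo,hi,s,v,h in(('tab',22,32,150,130,.06),('arm',60,95,100,40,.048)):
        m=(sub[...,0]>=lo)&(sub[...,0]<=hi)&(sub[...,1]>s)&(sub[...,2]>v)
        ys,xs=np.nonzero(m); uv=np.c_[xs+x0,ys+y0]
        if len(uv)<3: print(k,len(uv));continue
        P=depthpts(c,uv); W=plane(c,uv,h); 
        r=cv2.minAreaRect(np.float32(W[:,:2]*1000)); print(k,len(uv),'mean px',uv.mean(0).round(1),'depth med',np.nanmedian(P,0).round(4),'zrange',np.nanpercentile(P[:,2],[5,95]).round(3),'plane mean',W.mean(0).round(4),'rect',np.round(r[0],1),np.round(r[1],1),round(r[2],1))
    m=(sub[...,2]<75)&(sub[...,1]<110)
    # cap top: depth z near top
    g=np.mgrid[y0:y1,x0:x1]; uv=np.c_[g[1].ravel(),g[0].ravel()]; P=depthpts(c,uv); k=(P[:,2]>.084)
    q=P[k]; ce,r=cv2.minEnclosingCircle(np.float32(q[:,:2]*1000)); print('cap',np.round(ce,1),round(r,1))
y=np.array([np.cos(np.deg2rad(77.6)),np.sin(np.deg2rad(77.6))]);x=np.array([y[1],-y[0]]);o=np.array([.577,-.029])
print('pred pin',o-.036*x-.0727*y,'hinge',o-.0425*x+.07*y)
```

```text
scene pin [[ 0.5261 -0.0897  0.054 ]] hinge50 [[0.5539 0.0504 0.05  ]] tabhsv [ 27 154 247] [[ 0.4825 -0.04    0.0646]]
tab 49 mean px [237.3 198.8] depth med [ 0.4844 -0.0404  0.0638] zrange [0.057 0.066] plane mean [ 0.4822 -0.0395  0.06  ] rect [481.6 -38.6] [22.6 14.6] 59.4
arm 105 mean px [261.4 206.4] depth med [0.5211 0.006  0.044 ] zrange [0.035 0.049] plane mean [0.5249 0.0042 0.048 ] rect [522.7  -0.6] [124.3  14.3] 51.3
cap [574.6 -27.6] 29.5
side pin [[ 0.529 -0.094  0.054]] hinge50 [[0.5534 0.0454 0.05  ]] tabhsv [ 27 135 239] [[ 0.4849 -0.0474  0.0665]]
tab 3 mean px [257.3 233. ] depth med [ 0.4817 -0.0517  0.0632] zrange [0.059 0.065] plane mean [ 0.4826 -0.049   0.06  ] rect [482.6 -48.7] [16.9  1.3] 57.3
arm 3 mean px [270.7 223.3] depth med [ 0.5148 -0.0123  0.0442] zrange [0.04  0.045] plane mean [ 0.5234 -0.0045  0.048 ] rect [527.1   1. ] [55.8  1.7] 54.1
cap [577.5 -30.4] 30.0
pred pin [ 0.52622854 -0.0922736 ] hinge [0.5505229  0.04849331]
```

Predicted hinge and pin agree with the measured ones to within 4 mm. The yaw is -12.4°, the arm is about 0.43 rad open, and the tab's outer face is at about (0.478,-0.038). Next I move to a point in front of it with the fingers shut.

servo_tool --pt "0.0412 -0.0147 0 0 0 0 -1" --pt "0.0412 -0.0147 0 0 0 0 -1" --pt "0.0412 -0.0147 0 0 0 0 -1" --pt "0.0412 -0.0147 0 0 0 0 -1" --pt "0.0412 -0.0147 0 0 0 0 -1" --pt "0.0412 -0.0147 0 0 0 0 -1" --pt "0.0412 -0.0147 0 0 0 0 -1" --pt "0.0412 -0.0147 0 0 0 0 -1" --pt "0.0412 -0.0147 0 0 0 0 -1" --pt "0.0412 -0.0147 0 0 0 0 -1"

```text
clock: 1.1
tool_pos: [0.4518, -0.4023, 0.2309]
orientation: [[0.965, 0.262, -0.001], [0.262, -0.965, 0.001], [-0.0, -0.001, -1.0]]
contact_force: [0.4, 0.1, -0.2]
opening: 0.0001
finger_force: 0.0
```

servo_tool --pt "0.0127 -0.0466 0 0 0 0 -1" --pt "0.0127 -0.0466 0 0 0 0 -1" --pt "0.0127 -0.0466 0 0 0 0 -1" --pt "0.0127 -0.0466 0 0 0 0 -1" --pt "0.0127 -0.0466 0 0 0 0 -1" --pt "0.0127 -0.0466 0 0 0 0 -1" --pt "0.0127 -0.0466 0 0 0 0 -1" --pt "0.0127 -0.0466 0 0 0 0 -1" --pt "0.0127 -0.0466 0 0 0 0 -1" --pt "0.0127 -0.0466 0 0 0 0 -1"

```text
clock: 2.1
tool_pos: [0.4509, -0.0155, 0.2311]
orientation: [[0.965, 0.262, -0.0], [0.262, -0.965, -0.0], [-0.0, 0.0, -1.0]]
contact_force: [1.2, 0.0, -0.3]
opening: 0.0004
finger_force: 0.0
```

servo_tool --pt "0 0 0.01 0 0 0.166 -1" --pt "0 0 0.01 0 0 0.166 -1" --pt "0 0 0.01 0 0 0.166 -1" --pt "0 0 0.01 0 0 0.166 -1" --pt "0 0 0.01 0 0 0.166 -1" --pt "0 0 0.01 0 0 0.166 -1" --pt "0 0 0.01 0 0 0.166 -1" --pt "0 0 0 0 0 0 -1" --pt "0 0 0 0 0 0 -1"

```text
clock: 3.0
tool_pos: [0.4512, -0.017, 0.1753]
orientation: [[0.8, -0.6, -0.001], [-0.6, -0.8, 0.0], [-0.001, 0.0, -1.0]]
contact_force: [-0.2, -0.2, -0.0]
opening: -0.0
finger_force: 0.0
```

servo_tool --pt "0 0 0.032 0 0 0 -1" --pt "0 0 0.032 0 0 0 -1" --pt "0 0 0.032 0 0 0 -1" --pt "0 0 0.032 0 0 0 -1" --pt "0 0 0.031 0 0 0 -1" --pt "0.01 0 0 0 0 0 -1" --pt "0.01 0 0 0 0 0 -1" --pt "0 0 0 0 0 0 -1" --pt "0 0 0 0 0 0 -1"

```text
clock: 3.9
tool_pos: [0.4655, -0.0269, 0.0495]
orientation: [[0.797, -0.604, 0.002], [-0.604, -0.797, -0.0], [0.002, -0.001, -1.0]]
contact_force: [0.5, -0.4, -0.6]
opening: -0.0002
finger_force: 0.0
```

Run:
```python
from h import *
a=cam('scene')['pixels'][165:290,190:330];b=cam('side')['pixels'][190:290,220:330]
o=np.zeros((500,790,3),np.uint8);a=cv2.resize(a,None,fx=3,fy=3);b=cv2.resize(b,None,fx=3,fy=3)
o[:375,:420]=a;o[:300,420:750]=b;cv2.imwrite('pics/c2.png',o[:375])
```

```text
(no output)
```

View pics/c2.png

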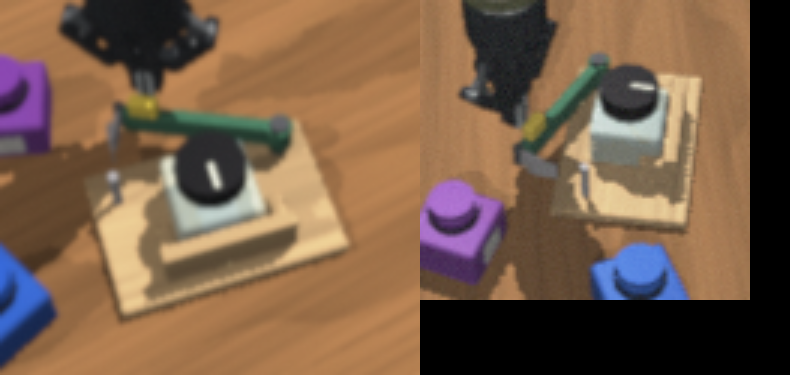

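The fingertips sit right outside the yellow tab (crop (145,90) against tab (143,103)), well clear of the look-alikes. Now I push along the arc.

servo_tool --pt "0.0062 0.0009 0 0 0 -0.056 -1" --pt "0.0062 0.0009 0 0 0 -0.056 -1" --pt "0.0062 0.0009 0 0 0 -0.056 -1" --pt "0.0062 0.0009 0 0 0 -0.056 -1" --pt "0.0062 0.0009 0 0 0 -0.056 -1" --pt "0.0062 0.0009 0 0 0 -0.056 -1" --pt "0.0062 0.0009 0 0 0 -0.056 -1"

```text
clock: 4.7
tool_pos: [0.4916, -0.0482, 0.0485]
orientation: [[0.944, -0.331, -0.0], [-0.331, -0.944, -0.0], [-0.0, 0.0, -1.0]]
contact_force: [-1.5, -0.3, 1.0]
opening: 0.0001
finger_force: 0.6
```

servo_tool --pt "0.0062 0.0009 0 0 0 -0.056 -1" --pt "0.0062 0.0009 0 0 0 -0.056 -1" --pt "0 0 0 0 0 0 -1"

```text
clock: 5.0
tool_pos: [0.5011, -0.0528, 0.0485]
orientation: [[0.969, -0.249, 0.001], [-0.249, -0.969, -0.0], [0.001, -0.0, -1.0]]
contact_force: [0.3, 0.4, 0.6]
opening: -0.0001
finger_force: 0.0
```

servo_tool --pt "0.004 0.0006 0 0 0 -0.02 -1" --pt "0.004 0.0006 0 0 0 -0.02 -1" --pt "0 0 0 0 0 0 -1"

```text
clock: 5.3
tool_pos: [0.5074, -0.0551, 0.0484]
orientation: [[0.976, -0.218, 0.001], [-0.218, -0.976, 0.0], [0.001, -0.0, -1.0]]
contact_force: [0.2, -0.1, -0.7]
opening: 0.0004
finger_force: 0.0
```

servo_tool --pt "0.003 0 0 0 0 0 -1" --pt "0 0 0 0 0 0 -1"

```text
clock: 5.5
tool_pos: [0.5095, -0.0556, 0.0482]
orientation: [[0.976, -0.219, 0.001], [-0.219, -0.976, 0.0], [0.001, -0.0, -1.0]]
contact_force: [-1.0, 0.9, -0.8]
opening: -0.0004
finger_force: 0.0
```

servo_tool --pt "0.003 0 0 0 0 0 -1" --pt "0 0 0 0 0 0 -1"

```text
clock: 5.7
tool_pos: [0.5114, -0.056, 0.048]
orientation: [[0.976, -0.219, -0.0], [-0.219, -0.976, 0.0], [-0.0, -0.0, -1.0]]
contact_force: [-0.7, -0.0, 0.3]
opening: -0.0
finger_force: 0.4
```

servo_tool --pt "0.003 0 0 0 0 0 -1" --pt "0 0 0 0 0 0 -1"

```text
clock: 5.9
tool_pos: [0.5125, -0.0563, 0.0477]
orientation: [[0.976, -0.219, -0.003], [-0.219, -0.976, 0.0], [-0.003, 0.0, -1.0]]
contact_force: [-5.9, 1.4, 5.0]
opening: -0.0001
finger_force: 3.1
```

servo_tool --pt "0.003 0 0 0 0 0 -1" --pt "0 0 0 0 0 0 -1"

```text
clock: 6.1
tool_pos: [0.5126, -0.0562, 0.0473]
orientation: [[0.976, -0.218, -0.008], [-0.218, -0.976, 0.001], [-0.007, 0.001, -1.0]]
contact_force: [-14.6, 3.2, 10.9]
opening: -0.0001
finger_force: 7.7
```

Run:
```python
from h import *
a=cam('scene')['pixels'][165:290,190:330];b=cam('side')['pixels'][190:290,220:330]
o=np.zeros((500,790,3),np.uint8);a=cv2.resize(a,None,fx=3,fy=3);b=cv2.resize(b,None,fx=3,fy=3)
o[:375,:420]=a;o[:300,420:750]=b;cv2.imwrite('pics/c3.png',o[:375])
```

```text
(no output)
```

View pics/c3.png

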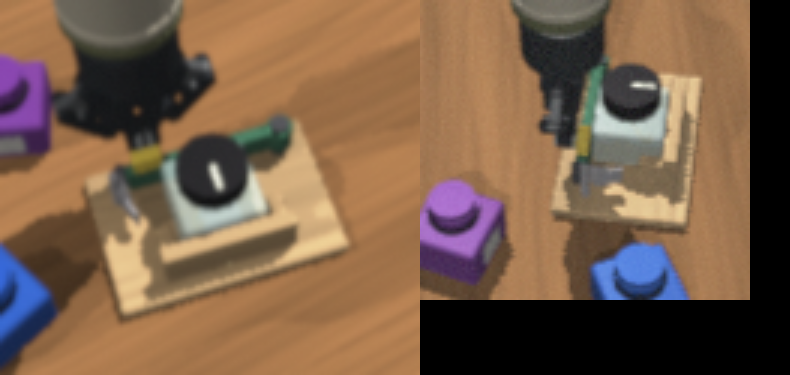

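The arm now lies across the jar, with the hook at crop (122,190) over the pin, and motion has stalled while the force rises. I'll push slightly more to confirm the firm stop.

servo_tool --pt "0.0025 0 0 0 0 0 -1" --pt "0 0 0 0 0 0 -1" --pt "0 0 0 0 0 0 -1"

```text
clock: 6.5
tool_pos: [0.5127, -0.0563, 0.047]
orientation: [[0.976, -0.218, -0.011], [-0.218, -0.976, 0.001], [-0.011, 0.002, -1.0]]
contact_force: [-23.0, 5.2, 16.3]
opening: -0.0002
finger_force: 11.5
```

servo_tool --pt "-0.02 0 0 0 0 0 -1" --pt "-0.03 0 0 0 0 0 -1" --pt "-0.03 0 -0.02 0 0 0 -1" --pt "0 0 -0.06 0 0 0 1" --pt "0 0 -0.06 0 0 0 1" --pt "0 0 -0.06 0 0 0 1" --pt "0 0 0 0 0 0 1" --pt "0 0 0 0 0 0 1"

```text
clock: 7.3
tool_pos: [0.4566, -0.0437, 0.2095]
orientation: [[0.976, -0.219, 0.003], [-0.219, -0.976, -0.001], [0.004, 0.0, -1.0]]
contact_force: [0.0, -0.1, -1.4]
opening: 0.0722
finger_force: 0.0
```

Run:
```python
from h import *
from m import meas
c=cam('scene');d=cam('side');w=cam('wrist')
a=c['pixels'][195:275,210:310];b=d['pixels'][200:275,250:325]
o=np.zeros((320,720,3),np.uint8);a=cv2.resize(a,None,fx=4,fy=4);b=cv2.resize(b,None,fx=4,fy=4)
o[:320,:400]=a;o[:300,400:700]=b;
cv2.imwrite('pics/c4.png',o); cv2.imwrite('pics/w4.png',w['pixels'])
for n,b in(('scene',(212,185,312,275)),('side',(240,200,325,275))): meas(n,b)
for n,c in(('scene',c),('side',d),('wrist',w)):
    g=np.mgrid[0:420,0:560]; uv=np.c_[g[1].ravel(),g[0].ravel()]; P=depthpts(c,uv)
    k=(P[:,2]>.084)&(P[:,2]<.1)&(np.hypot(P[:,0]-.577,P[:,1]+.029)<.045)
    if k.sum()>20:
        q=P[k]; ce,r=cv2.minEnclosingCircle(np.float32(q[:,:2]*1000)); print(n,k.sum(),'cap',np.round(ce,1),round(r,1),np.median(q,0).round(4))
```

```text
scene cap 347 mean [ 0.5805 -0.0285  0.0908] rect [580.  -27.6] [48.4 51.2] 60.1 zmax 0.0954
scene tab 0
scene arm 0
scene fence 301 mean [ 0.6117 -0.0341  0.0513] rect [579.2 -25.4] [152.9  99.5] 81.0 zmax 0.0569
scene board 1773 mean [ 0.5891 -0.0362  0.0115] rect [575.6 -27.1] [189.6 131.3] 77.7 zmax 0.0159
side cap 71 mean [ 0.5763 -0.0481  0.0876] rect [575.4 -33. ] [46.3 51.9] 4.9 zmax 0.0956
side tab 0
side arm 0
side fence 150 mean [ 0.6177 -0.0416  0.0518] rect [585.9 -23.4] [131.3  94.1] 74.2 zmax 0.057
side board 885 mean [ 0.5748 -0.0667  0.0116] rect [552.4 -48.8] [241.5 171.4] 77.3 zmax 0.016
scene 448 cap [576.7 -26.8] 28.9 [ 0.5779 -0.0281  0.0915]
side 260 cap [578.4 -29.2] 30.1 [ 0.5787 -0.0334  0.0914]
wrist 4808 cap [578.4 -27.4] 28.9 [ 0.5783 -0.0278  0.092 ]
```

View pics/c4.png

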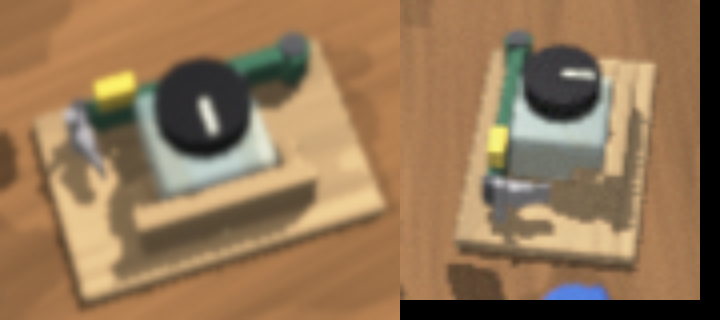

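View pics/w4.png

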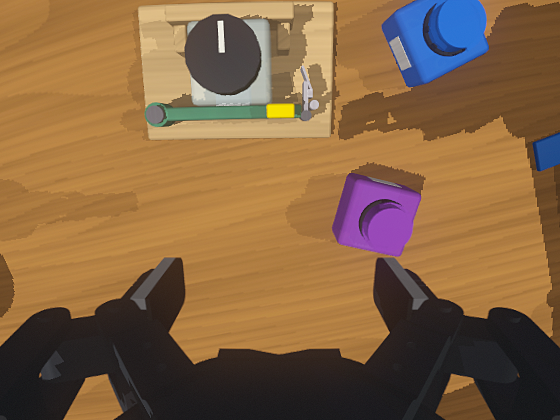

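The wrist view shows the arm lying parallel to the board, with the hook nose at (306,85) past the pin at (314,104). It met the firm stop at 23 N, so it is clipped. The cap centre is (0.578,-0.0275), top at 0.092 and radius 28.9 mm, which matches its size. Moving over it.

servo_tool --pt "0.0287 -0.0106 0 0 0 0 1" --pt "0.0287 -0.0106 0 0 0 0 1" --pt "0.0287 -0.0106 0 0 0 0 1" --pt "0.0287 -0.0106 0 0 0 0 1" --pt "0.0287 -0.0106 0 0 0 0 1" --pt "0 0 0.04 0 0 0 1" --pt "0 0 0.04 0 0 0 1" --pt "0 0 0 0 0 0 1" --pt "0 0 0 0 0 0 1"

```text
clock: 8.35
tool_pos: [0.5761, -0.0272, 0.1433]
orientation: [[0.976, -0.219, -0.003], [-0.219, -0.976, 0.001], [-0.003, 0.0, -1.0]]
contact_force: [0.2, -0.3, 0.4]
opening: 0.0858
finger_force: 0.0
```

Run:
```python
from h import *
c=cam('wrist'); s=get_state(); print(np.round(s['tool_pos'],4),s['opening'],np.round(s['qpos'],2))
g=np.mgrid[0:420,0:560]; uv=np.c_[g[1].ravel(),g[0].ravel()]; P=depthpts(c,uv); r=np.array(s['tool_pos'])
k=(P[:,2]>.087)&(P[:,2]<.097)&(np.hypot(P[:,0]-.577,P[:,1]+.029)<.04)
q=P[k]; ce,ra=cv2.minEnclosingCircle(np.float32(q[:,:2]*1000)); print('cap',k.sum(),np.round(ce,1),round(ra,1),np.median(q,0).round(4))
R=np.array(s['orientation']); print('d tool',R.T@(np.array([ce[0]/1e3,ce[1]/1e3,.06])-r)/.8)
cv2.imwrite('pics/w5.png',c['pixels'])
```

```text
[ 0.5771 -0.0272  0.1448] 0.08545534183673048 [ 0.38  0.38 -0.5   1.61  0.19  1.2  -1.95]
cap 6101 [578.4 -27.2] 28.7 [ 0.5798 -0.0274  0.092 ]
d tool [ 0.00154436 -0.00035756  0.10599082]
```

View pics/w5.png

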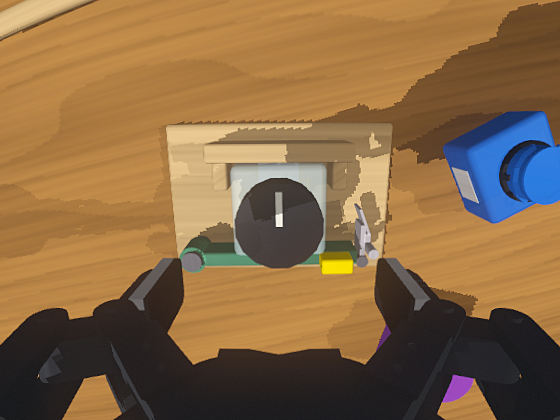

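The cap is centred at (279,223) between the fingers at (165,300) and (400,300), and the tab at (337,263) is clear of them. J7 has room for the anticlockwise turn. Descend and grip.

servo_tool --pt "0.0015 -0.0003 0.0265 0 0 0 1" --pt "0 0 0.0265 0 0 0 1" --pt "0 0 0.0265 0 0 0 1" --pt "0 0 0.0265 0 0 0 1" --pt "0 0 0 0 0 0 1" --pt "0 0 0 0 0 0 1"

```text
clock: 9.0
tool_pos: [0.579, -0.0273, 0.061]
orientation: [[0.976, -0.219, 0.002], [-0.219, -0.976, 0.0], [0.002, -0.0, -1.0]]
contact_force: [0.2, -0.1, 1.2]
opening: 0.0858
finger_force: 0.0
```

servo_tool --pt "0 0 0 0 0 0 -1" --pt "0 0 0 0 0 0 -1" --pt "0 0 0 0 0 0 -1" --pt "0 0 0 0 0 0 -1" --pt "0 0 0 0 0 0 -1" --pt "0 0 0 0 0 0 -1" --pt "0 0 0 0 0 0 -1" --pt "0 0 0 0 0 0 -1"

```text
clock: 9.8
tool_pos: [0.5793, -0.0274, 0.0612]
orientation: [[0.976, -0.219, 0.003], [-0.219, -0.976, -0.0], [0.003, -0.0, -1.0]]
contact_force: [-0.3, 0.2, 6.2]
opening: 0.0546
finger_force: 62.9
```

servo_tool --pt "0 0 0 0 0 -0.08 -1" --pt "0 0 0 0 0 -0.08 -1" --pt "0 0 0 0 0 -0.08 -1" --pt "0 0 0 0 0 -0.08 -1" --pt "0 0 0 0 0 -0.08 -1" --pt "0 0 0 0 0 0 -1"

```text
clock: 10.4
tool_pos: [0.5793, -0.0274, 0.0612]
orientation: [[0.995, 0.095, 0.003], [0.095, -0.995, -0.0], [0.003, 0.0, -1.0]]
contact_force: [-0.8, 0.0, 6.4]
opening: 0.0548
finger_force: 62.9
```

```bash
python3 -c "
from h import *
s=get_state();print(np.round(s['qpos'],2),np.round(s['contact_force'],1),np.round(s['ft_torque'],2),s['opening'])"
```

```text
[ 0.41  0.48 -0.54  1.69  0.28  1.04 -1.7 ] [-0.8  0.   6.4] [ 0.01  0.21 -0.18] 0.05480956745960543
```

servo_tool --pt "0 0 0 0 0 -0.11 -1" --pt "0 0 0 0 0 -0.11 -1" --pt "0 0 0 0 0 -0.11 -1" --pt "0 0 0 0 0 -0.11 -1" --pt "0 0 0 0 0 -0.11 -1" --pt "0 0 0 0 0 -0.11 -1" --pt "0 0 0 0 0 -0.11 -1" --pt "0 0 0 0 0 -0.11 -1" --pt "0 0 0 0 0 -0.11 -1" --pt "0 0 0 0 0 0 -1"

```text
clock: 11.4
tool_pos: [0.579, -0.0268, 0.0612]
orientation: [[0.642, 0.767, 0.002], [0.767, -0.642, 0.0], [0.002, 0.002, -1.0]]
contact_force: [-3.3, 1.6, 7.3]
opening: 0.0549
finger_force: 63.1
```

Run:
```python
from h import *
s=get_state();print(np.round(s['qpos'],2),np.round(s['contact_force'],1),np.round(s['ft_torque'],2),s['opening'])
a=cam('scene')['pixels'][195:275,210:310];b=cam('side')['pixels'][200:275,250:325]
o=np.zeros((320,720,3),np.uint8);a=cv2.resize(a,None,fx=4,fy=4);b=cv2.resize(b,None,fx=4,fy=4)
o[:320,:400]=a;o[:300,400:700]=b;cv2.imwrite('pics/c6.png',o)
```

```text
[ 0.52  0.53 -0.7   1.68  0.38  1.07 -0.99] [-3.3  1.6  7.3] [ 0.31  0.46 -0.25] 0.054867004702691326
```

View pics/c6.png

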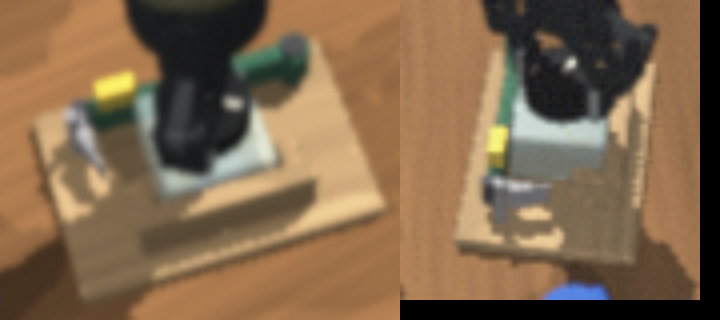

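The line on the cap has turned with the gripper (1.09 rad), and the arm and hook are unchanged. Now a straight lift, checking the force as it goes.

servo_tool --pt "0 0 -0.003 0 0 0 -1" --pt "0 0 -0.003 0 0 0 -1" --pt "0 0 0 0 0 0 -1"

```text
clock: 11.8
tool_pos: [0.5784, -0.0276, 0.0647]
orientation: [[0.644, 0.765, 0.001], [0.765, -0.644, -0.0], [0.0, 0.001, -1.0]]
contact_force: [0.5, 0.0, -0.6]
opening: 0.0549
finger_force: 63.5
```

servo_tool --pt "0 0 -0.005 0 0 0 -1" --pt "0 0 -0.006 0 0 0 -1" --pt "0 0 -0.006 0 0 0 -1" --pt "0 0 -0.006 0 0 0 -1" --pt "0 0 0 0 0 0 -1" --pt "0 0 0 0 0 0 -1" --pt "0 0 0 0 0 0 -1" --pt "0 0 0 0 0 0 -1"

```text
clock: 12.6
tool_pos: [0.5779, -0.0273, 0.0823]
orientation: [[0.644, 0.765, -0.0], [0.765, -0.644, 0.0], [-0.0, -0.0, -1.0]]
contact_force: [-0.1, -0.6, -0.5]
opening: 0.0548
finger_force: 63.5
```

Run:
```python
from h import *
a=cam('scene')['pixels'][195:275,210:310];b=cam('side')['pixels'][200:275,250:325]
o=np.zeros((320,720,3),np.uint8);a=cv2.resize(a,None,fx=4,fy=4);b=cv2.resize(b,None,fx=4,fy=4)
o[:320,:400]=a;o[:300,400:700]=b;cv2.imwrite('pics/c7.png',o)
```

```text
(no output)
```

View pics/c7.png

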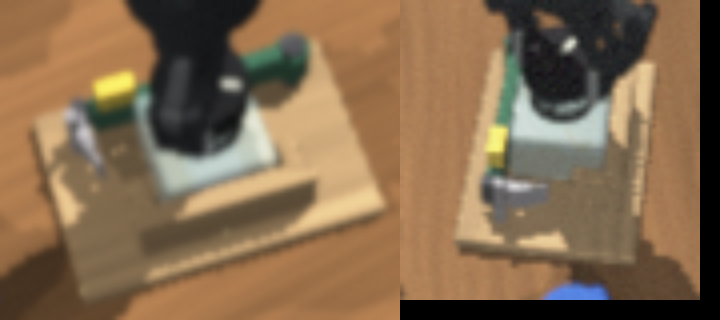

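The cap is held 21 mm up, with the glass neck visible below it. The jar is standing, the clamp is clipped, and the force equals the cap's weight only. Handing in.

```bash
python3 -c "
from h import *
print(job_done())"
```

```text
the job is handed in; nothing more can be done
None
```

I clipped the clamp shut, unscrewed the cap about 1.09 rad, and handed in at about 12.7 s with it held level 21 mm above its seat over the standing jar; no verdict came back.

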